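Bolt down the deck locker's cover

TASK

Shut and bolt the grey deck locker: lower its cover and press it firmly down onto the rubber seal, slide the barrel bolt through the keeper until its handle stands at the notch in the barrel, then turn the handle down into the notch and let go. Feel your way and do not ram or force the cover, the bolt or its handle, and leave the other things on the bench and the locker where they are.

Things in the scene. Friction and masses are not known exactly. Their poses are not given: they have to be found in the camera images.
- locker: Grey steel deck locker fixed to the bench, 260 mm (its x) by 400 mm (its y). Origin: centre of its underside, on the bench; x runs from its front (robot's side) to its back, y to its left. Right part of its top: hinged cover. Left part (y 36 to 200): fixed deck with the barrel bolt along its front edge. All positions in these notes are in this frame, mm, z from the bench.
- cover (a joint): Cover angle, rad: 0 = pressed right down, grows as it opens; starts 0.55 to 0.95. Plate 244 (x) by 214 (y) by 5 mm, 0.7 kg, hinged along its right edge. Its stiff hinge keeps it where it is left (1 to 6 N at the free edge moves it). A soft bulb seal meets it at 0.034 (7 mm lift) and must be squeezed: 7 to 10 N down near the free edge brings it to its hard stop at 0, where it stays.
- cover_hinge (a point): On the cover's hinge line, mid-length: x 0, y -190, z 108. The line runs along the locker's x.
- cover_edge (a point): Middle of the cover's free (left) edge, upper face: 219 mm from the hinge line and 7 mm off the plane through that line parallel to the cover. When shut: x 0, y 29, z 115.
- keeper (a point): Centre of the keeper, a steel loop at the front of the cover's free edge: 22 mm long along y, 17.5 wide by 21 high inside, lower side a raised seat. Shut: x -107, y 17, z 130. With the cover down the 14 mm bolt clears the seat by 1 mm; if the cover lifts over about 5 mm the nose hits the seat's edge. The nose (12 mm taper to 5 mm) draws down a smaller lift.
- barrel: Bolt mounting on the deck: base plate 44 by 140 mm (y 36 to 176) with two saddles. Origin x -107, y 0, z 110, under the bolt's axis line. In the saddles is clamped a slotted steel tube, 26 mm outside, about y 44 to 176, axis z 130 along y. The slot along its top, with turned-up lips, keeps the handle upright. The tube is set by hand up to 14 mm either way along its axis, which no pose here shows.
- bolt (a joint): Travel of the bolt to the right (locker -y), m; starts 0 to 0.010. The nose is at the keeper at 0.020 and through it at 0.042. The handle is opposite the notch at 0.046 to 0.074, depending on how the tube is set; the slot runs on and ends, felt as a hard stop, just 0.014 beyond the notch's middle. Sliding takes about 4 N, a few N more in the keeper.
- handle (a joint): Turn of bolt and handle about the bolt's axis, rad: 0 upright (start), 1.57 level towards the robot (locker -x), lying on the floor of the notch. The notch is an 11 mm gap in the near lip and side of the tube; the handle, an 8 mm square bar, turns into it only within 1.5 mm of its middle, elsewhere it meets the lip after 0.05 rad. Takes about 1 N at the ball; stays where it is left.
- ball (a point): Centre of the 20 mm steel ball on the handle, 50 mm from the bolt's axis. Upright: x -107, z 180, y = 139 minus the travel. Turned down: x -157, z 130, which is 27 mm out in front of the locker, nothing below it. Pinched from above by fingers closing along the locker's y it can be slid, and carried round the axis while it turns between the pads.
- bush: steel bush 42 mm across, 45 mm high, on the locker's deck behind the bolt; leave alone.
- nut: 30 mm hexagon nut, 16 mm high, on the locker's deck behind the bolt; leave alone.
- gear: dark steel gear 86 mm across, 36 mm high, on the plywood board at the right; leave alone.
- conrod: dark steel connecting rod 226 mm long, on the plywood board at the left; leave alone.
- wrench: spanner lying on the bench to the right, near the robot; leave alone.
- screwdriver: screwdriver lying on the bench to the left, near the robot; leave alone.
- oil_can: red can 68 mm across, 150 mm high, on the bench right of the locker; leave alone.

How it is judged:
By the outcome, as a careful person would: the job done as asked, in the order asked, and still so for the second after the job is handed in, with the robot touching nothing.
It also fails if it takes over 67 s, if anything falls off the work surface, if the arm or the gripper's body presses on something with over 40 N, if the wrist force passes 120 N, or if a joint passes its speed limit or range.

ROBOT

A 7-joint arm with a two-finger parallel gripper is mounted at the origin on the work surface. World frame = base frame: x ahead of the robot, y to its left, z up, the work surface at z = 0. Lengths are in m, angles in rad, forces in N, time in s.
With the tool pointing down it reaches from about 0.425 to 0.8 m from the base axis. Payload 8.3 kg.
Tool frame: the origin (TCP) lies at the very end of the fingers, on their centre line; the grasp point (between the pads) lies 19 mm behind it; x points along the fingers, y is the direction in which the jaws open and shut, and the axes are right-handed (so a half turn about x gives the same grasp; the last joint's range is limited). The gripper opens to 85 mm and grips with 20 to 120 N. Pads are 22 mm wide; open, the fingers measure 114 mm over their backs; the gripper's body (76 mm by 85 mm) begins 54 mm behind the grasp point. The pads swing forward as they close: fully open they stand 13 mm farther back than shut.
Start: joints at [-1.294, 0.383, 0.016, 1.37, -0.006, 1.388, -0.046], TCP at [0.208, 0.589, 0.231] pointing down, gripper open.
Joint ranges: [-2.95, 2.95], [-0.25, 2.06], [-1.52, 1.56], [0.18, 2.33], [-1.44, 4.58], [0.02, 2.06], [-3.01, 3.01]. Speed limits (rad/s): [2.39, 2.39, 3.01, 3.01, 3.14, 3.14, 3.14].

INTERFACE

Orientations are given as a unit quaternion [w, x, y, z].
In Python, from plant import arm, imaging gives the robot as it stands. The module is installed in compiled form; this text tells all that it offers.
- The arm moves only by the shell command python3 -m creep 'ROWS' [OPENING] [FORCE]. ROWS is JSON, a list of rows, each an object of numbers: "dx", "dy", "dz": the shift along the tool's x, y, z in cm; "wx", "wy", "wz": the turn, a rotation vector about the tool's x, y, z in degrees. In form: [{"dx": .., "dy": .., "dz": .., "wx": .., "wy": .., "wz": ..}, ...]. A call has exactly 8 rows; each row shifts and turns the commanded pose from where the row before left it, along the tool's axes as they then stand; what a row does not reach is not made up. A row lasts 1/10 s, in which the tool goes at most 50 mm and 8.59 degrees, less where a joint would pass 70% of its speed; a pose out of reach is approached as far as the arm can. A call is refused whole if a number of a shift passes 5 or a number of a turn 8.59, either way. A call with a gripper value outside its range is refused whole. OPENING is the finger opening in cm, from 0 to 8.54, set as the call begins (- or left out, the last holds). The fingers move at their own pace and stop on an object; FORCE is the grip in N (left out, the last holds). Time passes only in rows, so rows that do not move let the fingers close, or fill a call up. It gives the time, the measured TCP pose, the force and the opening at its end, in the units of the state.
- arm.get_state(): the state, without advancing time (a new reading comes with each control period).
- imaging.grab_frame(name): name is "side" or "top"; returns (picture, depth): 384x512x3 uint8, red, green, blue; 384x512 float32, m along the optical axis (not along the pixel's ray), 0 where there is no reading.
- imaging.calibration(name): a dict with "intrinsics" (3x3 intrinsics, pixels), "k1" (the pictures are not rectified: a ray, as slopes to the right and down, at radius r is drawn at 1 + k1 r^2 times it, then the intrinsics apply), "world_from_camera" (4x4, takes a point from camera to world coordinates). Camera axes: x right, y up, looking along -z (the intrinsics and any distortion apply to the point x, -y, -z); pixel columns grow to the right and rows downward; lengths in m; the calibration is good to about 2 mm. A picture is of the moment at which its call begins. calibration takes no time and is no camera call.
- arm.finish_job(): hands the job in, once; it reports no verdict.
The state is a dict: "clock": time; "qpos": joint angles; "joint_velocities": joint speeds; "tau": joint torques, N m; "tool_pos": TCP position; "eef_rot": TCP orientation; "force": force on the tool from outside, world axes, zero at the start; "torque": the same for the moment, N m; "gripper_width": opening from 0.0 (shut) to 1.0 (fully open).
Only numpy, scipy, OpenCV 4.12 (cv2) and the standard library are available. Lean on these libraries where they do the work, as an engineer would, in place of code of your own. Each camera call takes 0.05 s, during which the arm holds its last target. There are 200 camera calls.

## Working session

There is one attempt and no reset: what is moved stays moved. The work goes in short steps, Python scripts to look and compute and a shell command to move; the robot and the scene stay as the last step left them, time stands still between calls to the robot, and variables do not carry over. Pictures are saved under pics/ and viewed, about 8 in all and at most 12, crops included, and the job is handed in when it is done.

```bash
mkdir -p pics; cat > h.py <<'E'
import numpy as np, cv2
from plant import arm, imaging
def grab(n):
    p,d=imaging.grab_frame(n); return p,d
def points(n,d):
    c=imaging.calibration(n); K=np.array(c["intrinsics"]);T=np.array(c["world_from_camera"])
    v,u=np.mgrid[0:384,0:512].astype(np.float32)
    q=cv2.undistortPoints(np.stack([u.ravel(),v.ravel()],1)[:,None],K,np.array([c["k1"],0,0,0.]))[:,0]
    P=np.stack([q[:,0],-q[:,1],-np.ones(len(q))],1)*d.reshape(-1,1)
    return (P@T[:3,:3].T+T[:3,3]).reshape(384,512,3)
E
python3 - <<'E'
from h import *
s=arm.get_state(); print(s)
ims=[]
for n in("side","top"):
    p,d=grab(n); np.savez(f"{n}0.npz",p=p,d=d); print(n,imaging.calibration(n))
    cv2.imwrite(f"pics/{n}0.png",cv2.resize(p[:,:,::-1],(800,600)))
E
```

```text
{'clock': 0.0, 'qpos': array([-1.2938657 ,  0.38420543,  0.01636018,  1.37117248, -0.00631257,
        1.38820459, -0.04650201]), 'joint_velocities': array([ 0.00173812,  0.00166705, -0.00094804,  0.00132858, -0.0002377 ,
        0.00123201, -0.00087497]), 'tau': array([ 7.01349472e-04, -6.27602148e+01,  8.44612252e-01, -3.71812892e+01,
        1.65556121e-02,  1.41418606e-02, -4.30633492e-06]), 'tool_pos': array([0.20811384, 0.58879006, 0.23029086]), 'eef_rot': array([ 0.6968176 ,  0.11886835,  0.69703796, -0.1202232 ]), 'force': array([-0.24656533,  0.83655892,  0.12671721]), 'torque': array([-0.00874204, -0.01136713,  0.0207001 ]), 'gripper_width': 0.9978668180540341}
side {'intrinsics': array([[403.45819139,   0.        , 251.84953224],
       [  0.        , 403.45819139, 196.93340748],
       [  0.        ,   0.        ,   1.        ]]), 'k1': -0.09982635912837451, 'world_from_camera': array([[-0.99016335,  0.08611962, -0.11027213,  0.34100875],
       [-0.13980134, -0.6408766 ,  0.75480645,  1.11374997],
       [-0.00566719,  0.76279787,  0.64661216,  1.12372651],
       [ 0.        ,  0.        ,  0.        ,  1.        ]])}
top {'intrinsics': array([[411.55612322,   0.        , 250.73719096],
       [  0.        , 411.55612322, 191.8694937 ],
       [  0.        ,   0.        ,   1.        ]]), 'k1': 0.03344332988716977, 'world_from_camera': array([[-2.51182195e-02,  9.96285009e-01, -8.23726700e-02,
         3.79512356e-01],
       [-9.99682463e-01, -2.51986084e-02,  6.37071154e-05,
        -1.99863784e-02],
       [-2.01220621e-03,  8.23481138e-02,  9.96601595e-01,
         1.45375357e+00],
       [ 0.00000000e+00,  0.00000000e+00,  0.00000000e+00,
         1.00000000e+00]])}
```

View pics/top0.png

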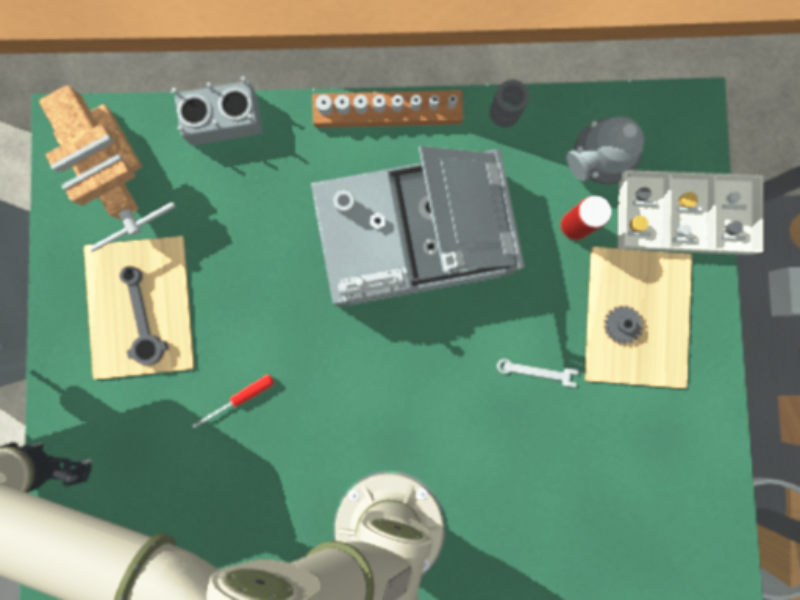

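View pics/side0.png

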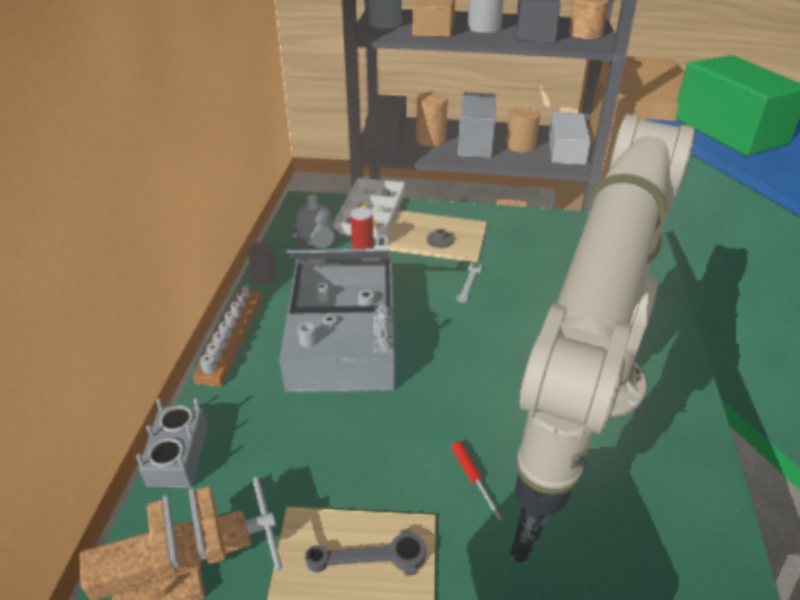

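The top view shows the locker: deck corners at about (312,184) and (335,302), right front corner (522,265), cover open with its free edge about (420,148)–(440,272), and the bolt along the front at about (340–405,280). Next I'll measure the pose from the point cloud.

```bash
cat > m.py <<'E'
from h import *
f=np.load("top0.npz");P=points("top",f["d"])
s=512/800
v,u=np.mgrid[0:384,0:512]
box=(u>295*s)&(u<535*s)&(v>140*s)&(v<312*s)
m=box&(P[...,2]>.095)&(P[...,2]<.122)
m=cv2.morphologyEx(m.astype(np.uint8),cv2.MORPH_OPEN,np.ones((2,2)))>0
Q=P[m]
print("deck z",np.median(Q[:,2]),len(Q))
(c,wh,a)=cv2.minAreaRect(Q[:,:2].astype(np.float32)*1000);print(c,wh,a)
print(cv2.boxPoints((c,wh,a)))
b=box&(P[...,2]>.135)&(u>425*s)
B=P[b];c0=np.median(B,0)
for _ in range(5):
    U,S,V=np.linalg.svd(B-B.mean(0),full_matrices=False);n=V[2]*np.sign(V[2,2]);r=(B-B.mean(0))@n;B=B[abs(r)<.005]
print("cover n",n,"tilt",np.arccos(n[2]),"dir",np.degrees(np.arctan2(n[1],n[0])),len(B),B[:,2].max())
E
python3 m.py
```

```text
deck z 0.11034719492024381 4442
(598.602294921875, -102.5916748046875) (389.1168212890625, 451.11114501953125) 13.147198677062988
[[ 357.8401    72.79884]
 [ 460.4469  -366.4882 ]
 [ 839.3645  -277.98218]
 [ 736.7577   161.30484]]
cover n [ 0.13443779 -0.75794427  0.63831572] tilt 0.8784880631863845 dir -79.94196251322447 277 0.21314324207501745
```

```bash
cat >> m.py <<'E'
print('----')
m=box&(abs(P[...,2]-.110)<.008)
k,l,st,_=cv2.connectedComponentsWithStats(m.astype(np.uint8),connectivity=4)
i=1+np.argmax(st[1:,4]);print(st[i])
m=l==i;Q=P[m][:,:2]*1000
yaw=np.radians(10.06)
for yaw in np.radians([8,9,10,11,12]):
    ex=np.array([np.cos(yaw),np.sin(yaw)]);ey=np.array([-ex[1],ex[0]])
    X=Q@ex;Y=Q@ey
    print(np.degrees(yaw),np.percentile(X,[0,.5,2,98,99.5,100]).round(1),np.percentile(Y,[0,.5,2,98,99.5,100]).round(1),cv2.minAreaRect(Q.astype(np.float32)))
im=f["p"][:,:,::-1].copy()
im[m]=(im[m]*.5+np.array([0,0,127])).astype(np.uint8)
crop=f["p"][85:205,190:345,::-1]
o=np.hstack([im[85:205,190:345],crop]);cv2.imwrite("pics/crop0.png",cv2.resize(o,None,fx=2.58,fy=2.58,interpolation=cv2.INTER_CUBIC))
E
python3 m.py|sed -n '/----/,$p'
```

```text
----
[ 199   95  136   99 4044]
8.0 [499.1 501.4 504.1 758.4 761.7 767.2] [-371.2 -368.9 -365.7   35.9   39.    41.5] ((650.43603515625, -75.32295227050781), (261.8229675292969, 408.88671875), 9.085698127746582)
9.0 [499.5 500.2 501.5 756.4 759.  761.5] [-380.5 -379.3 -376.6   24.9   27.4   28.4] ((650.43603515625, -75.32295227050781), (261.8229675292969, 408.88671875), 9.085698127746582)
10.0 [494.2 495.9 498.4 754.4 757.2 760.4] [-392.8 -390.4 -387.6   13.9   16.8   18.8] ((650.43603515625, -75.32295227050781), (261.8229675292969, 408.88671875), 9.085698127746582)
11.0 [487.7 490.3 494.  752.4 756.3 760.2] [-405.6 -402.1 -398.5    3.1    6.7    9.8] ((650.43603515625, -75.32295227050781), (261.8229675292969, 408.88671875), 9.085698127746582)
12.000000000000002 [480.9 484.1 489.  750.4 755.  759.9] [-418.6 -414.3 -409.4   -7.4   -3.     0.9] ((650.43603515625, -75.32295227050781), (261.8229675292969, 408.88671875), 9.085698127746582)
```

View pics/crop0.png

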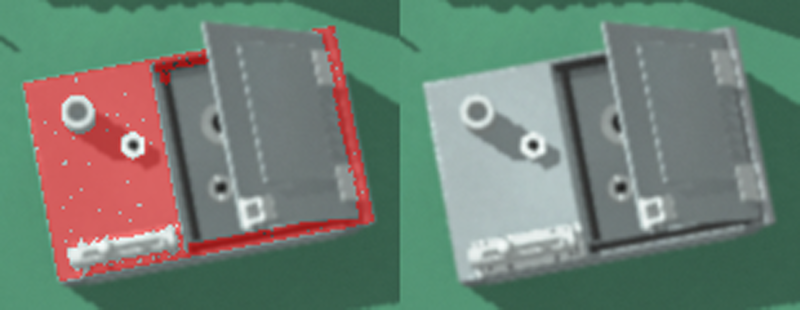

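Deck mask gives a clean rectangle: 260 × ~405 mm, yaw 9.1°, z 0.110, consistent with the notes. Cover tilt is about 0.88 rad, with its normal at 10°. Next: a helper that gives the moves in tool axes, plus a ball measurement.

```bash
cat >> h.py <<'E'
from scipy.spatial.transform import Rotation as Ro
yaw=np.radians(9.1);ex=np.array([np.cos(yaw),np.sin(yaw),0]);ey=np.array([-ex[1],ex[0],0]);ez=np.array([0,0,1.])
L=np.stack([ex,ey,ez],1);O=np.array([.650,-.0735,0])
def loc(p): return (np.asarray(p)-O)@L*1000
def wor(p): return O+L@(np.asarray(p)/1000)
def rep(tgt=None):
    s=arm.get_state();w,x,y,z=s["eef_rot"];R=Ro.from_quat([x,y,z,w])
    M=R.as_matrix();sg=np.sign(M[:,1]@ey)
    G=np.stack([-ez,sg*ey,np.cross(-ez,sg*ey)],1)
    rv=np.degrees((R.inv()*Ro.from_matrix(G)).as_rotvec())
    print("t%.2f"%s["clock"],"loc",loc(s["tool_pos"]).round(1),"F(loc)",(s["force"]@L).round(2),"w",round(s["gripper_width"],3),"turn",rv.round(2),"ysign",sg)
    if tgt is not None:
        d=wor(tgt)-s["tool_pos"];print("  in goal axes cm dx,dy,dz",(G.T@d*100).round(2))
E
python3 - <<'E'
from h import *
th=.88
rep([0,-190+208*np.cos(th)-7*np.sin(th)-14.5, 108+208*np.sin(th)+7*np.cos(th)+25])
for n in("top","side"):
    f=np.load(n+"0.npz");P=points(n,f["d"]);q=(P-O)@L*1000
    m=(abs(q[...,0]+107)<30)&(q[...,1]>90)&(q[...,1]<160)&(q[...,2]>165)&(q[...,2]<200)
    print(n,m.sum(),np.median(q[m],0),q[m][:,2].max() if m.any() else 0)
    m=(abs(q[...,0]+107)<30)&(q[...,1]>34)&(q[...,1]<180)&(q[...,2]>135)&(q[...,2]<160)
    print("barrel x",np.median(q[m],0),m.sum())
    m=(abs(q[...,0])<60)&(q[...,1]>-150)&(q[...,1]<60)&(q[...,2]>160)
    Q=q[m];print("cover",len(Q),np.percentile(Q[:,2],98),Q[Q[:,2]>np.percentile(Q[:,2],95)].mean(0))
E
```

```text
t0.10 loc [-331.6  723.9  230.4] F(loc) [0.33 0.34 0.22] w 1.001 turn [-28.56  -0.03   0.1 ] ysign 1.0
  in goal axes cm dx,dy,dz [ -6.74 -80.13  33.16]
top 31 [-108.77193014  134.14293398  187.63966479] 194.2948197848169
barrel x [-107.92315949  110.35451909  140.91773491] 245
cover 1310 256.2013757007569 [  0.90695896 -26.17811236 255.91817676]
side 28 [-104.26829652  138.1968831   184.2234303 ] 192.3810895279533
barrel x [-103.7652732   135.73401959  140.58539003] 123
cover 139 256.6330621131153 [-24.19688411 -24.25476731 256.62726236]
```

```bash
python3 -m creep '[{"dx":-2,"wx":-7.14},{"dx":-2,"wx":-7.14},{"dx":-2,"wx":-7.14},{"dx":-2,"wx":-7.14},{"dy":-4.5,"dz":1.95},{"dy":-4.5,"dz":1.95},{"dy":-4.5,"dz":1.95},{"dy":-4.5,"dz":1.95}]' 0 20
python3 -m creep '[{"dy":-4.5,"dz":1.95},{"dy":-4.5,"dz":1.95},{"dy":-4.5,"dz":1.95},{"dy":-4.5,"dz":1.95},{"dy":-4.5,"dz":1.95},{"dy":-4.5,"dz":1.95},{"dy":-4.5,"dz":1.95},{"dy":-4.5,"dz":1.95}]'
python3 -c "
from h import *
rep([0,-51,275])"
```

```text
t0.10 loc [-331.6  723.9  230.4] F(loc) [0.33 0.34 0.22] w 1.001 turn [-28.56  -0.03   0.1 ] ysign 1.0
  in goal axes cm dx,dy,dz [ -4.46 -77.49  33.16]invalid input at $[0]: expected keys dx, dy, dz, wx, wy, wz
invalid input at $[0]: expected keys dx, dy, dz, wx, wy, wz
```

```bash
python3 -m creep '[{"dx":-2,"dy":0,"dz":0,"wx":-7.14,"wy":0,"wz":0},{"dx":-2,"dy":0,"dz":0,"wx":-7.14,"wy":0,"wz":0},{"dx":-2,"dy":0,"dz":0,"wx":-7.14,"wy":0,"wz":0},{"dx":-2,"dy":0,"dz":0,"wx":-7.14,"wy":0,"wz":0},{"dx":0,"dy":-4.5,"dz":1.95,"wx":0,"wy":0,"wz":0},{"dx":0,"dy":-4.5,"dz":1.95,"wx":0,"wy":0,"wz":0},{"dx":0,"dy":-4.5,"dz":1.95,"wx":0,"wy":0,"wz":0},{"dx":0,"dy":-4.5,"dz":1.95,"wx":0,"wy":0,"wz":0}]' 0 20
python3 -m creep '[{"dx":0,"dy":-4.5,"dz":1.95,"wx":0,"wy":0,"wz":0},{"dx":0,"dy":-4.5,"dz":1.95,"wx":0,"wy":0,"wz":0},{"dx":0,"dy":-4.5,"dz":1.95,"wx":0,"wy":0,"wz":0},{"dx":0,"dy":-4.5,"dz":1.95,"wx":0,"wy":0,"wz":0},{"dx":0,"dy":-4.5,"dz":1.95,"wx":0,"wy":0,"wz":0},{"dx":0,"dy":-4.5,"dz":1.95,"wx":0,"wy":0,"wz":0},{"dx":0,"dy":-4.5,"dz":1.95,"wx":0,"wy":0,"wz":0},{"dx":0,"dy":-4.5,"dz":1.95,"wx":0,"wy":0,"wz":0}]'
python3 -c "
from h import *
rep([0,-51,275])"
```

```text
clock: 0.9
tool_pos: [0.3144, 0.4219, 0.3108]
eef_rot: [0.705, -0.056, 0.705, 0.056]
force: [0.6, 0.7, 0.6]
gripper_width: 0.002
clock: 1.7
tool_pos: [0.5252, 0.0912, 0.3111]
eef_rot: [0.705, -0.056, 0.705, 0.056]
force: [0.6, 1.6, 0.1]
gripper_width: -0.0
t1.70 loc [-97.2 182.4 311.1] F(loc) [0.84 1.46 0.14] w -0.0 turn [ 0.01 -0.01 -0.  ] ysign 1.0
  in goal axes cm dx,dy,dz [  3.61 -23.34   9.72]
```

```bash
python3 -m creep '[{"dx":0,"dy":-4.5,"dz":1.95,"wx":0,"wy":0,"wz":0},{"dx":0,"dy":-4.5,"dz":1.95,"wx":0,"wy":0,"wz":0},{"dx":0,"dy":-4.5,"dz":1.95,"wx":0,"wy":0,"wz":0},{"dx":0,"dy":-4.5,"dz":1.95,"wx":0,"wy":0,"wz":0},{"dx":0.6,"dy":-4.5,"dz":1.95,"wx":0,"wy":0,"wz":0},{"dx":1,"dy":-0.9,"dz":0,"wx":0,"wy":0,"wz":0},{"dx":1,"dy":0,"dz":0,"wx":0,"wy":0,"wz":0},{"dx":1,"dy":0,"dz":0,"wx":0,"wy":0,"wz":0}]'
python3 -c "
from h import *
rep([0,-51,250])
p,d=grab('side')
cv2.imwrite('pics/side1.png',cv2.resize(p[140:270,150:300,::-1],None,fx=4,fy=4,interpolation=cv2.INTER_CUBIC))"
```

```text
clock: 2.5
tool_pos: [0.6577, -0.1214, 0.2742]
eef_rot: [0.705, -0.056, 0.705, 0.057]
force: [0.4, 0.3, 0.6]
gripper_width: 0.001
t2.50 loc [  0.  -48.5 274.2] F(loc) [0.4  0.24 0.57] w 0.001 turn [ 0.04 -0.04 -0.07] ysign 1.0
  in goal axes cm dx,dy,dz [ 2.42 -0.25 -0.  ]
```

View pics/side1.png

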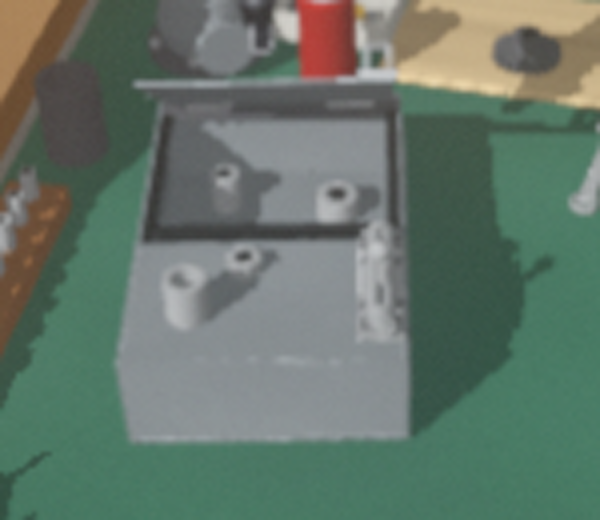

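The gripper isn't visible above the cover edge (crop row ~85), although the state puts the tool there. I'll check with a fresh full view.

```bash
python3 -c "
from h import *
rep()
o=[]
for n in ('side','top'):
    p,d=grab(n);o.append(cv2.resize(p[60:,:400,::-1],(400,324)))
    c=imaging.calibration(n);T=np.linalg.inv(np.array(c['world_from_camera']));q=T[:3,:3]@arm.get_state()['tool_pos']+T[:3,3]
    K=c['intrinsics'];print(n,K[0,0]*q[0]/-q[2]+K[0,2],K[1,1]*-q[1]/-q[2]+K[1,2])
cv2.imwrite('pics/both1.png',np.hstack(o))"
```

```text
t2.55 loc [ -0.3 -47.4 272.6] F(loc) [ 0.09 -0.1  -0.79] w -0.004 turn [ 0.12 -0.14 -0.12] ysign 1.0
side 215.69055963856414 151.83645411245865
top 283.50167559172434 129.18395747863264
```

View pics/both1.png

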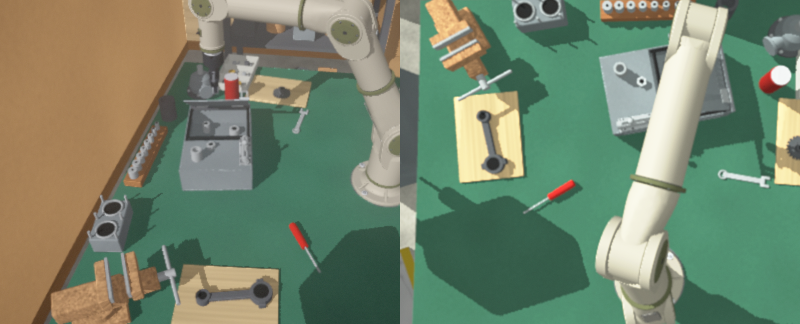

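The side view shows the gripper just behind and above the cover's free edge, as intended (pixel ~(210,150)). Now feel down.

```bash
python3 -m creep '[{"dx":0.4,"dy":-0.1,"dz":0,"wx":0,"wy":0,"wz":0},{"dx":0.4,"dy":-0.1,"dz":0,"wx":0,"wy":0,"wz":0},{"dx":0.4,"dy":-0.1,"dz":0,"wx":0,"wy":0,"wz":0},{"dx":0.3,"dy":-0.1,"dz":0,"wx":0,"wy":0,"wz":0},{"dx":0.3,"dy":0,"dz":0,"wx":0,"wy":0,"wz":0},{"dx":0.3,"dy":0,"dz":0,"wx":0,"wy":0,"wz":0},{"dx":0.3,"dy":0,"dz":0,"wx":0,"wy":0,"wz":0},{"dx":0.2,"dy":0,"dz":0,"wx":0,"wy":0,"wz":0}]' >/dev/null
python3 -c "
from h import *
rep([0,-37,231])"
```

```text
t3.45 loc [  0.  -53.7 248.9] F(loc) [0.07 0.22 0.59] w 0.006 turn [-0.01 -0.02 -0.  ] ysign 1.0
  in goal axes cm dx,dy,dz [ 1.79  1.67 -0.  ]
```

```bash
python3 -m creep '[{"dx":0.4,"dy":0.1,"dz":0,"wx":0,"wy":0,"wz":0},{"dx":0.4,"dy":0.2,"dz":0,"wx":0,"wy":0,"wz":0},{"dx":0.4,"dy":0.3,"dz":0,"wx":0,"wy":0,"wz":0},{"dx":0.4,"dy":0.3,"dz":0,"wx":0,"wy":0,"wz":0},{"dx":0.4,"dy":0.3,"dz":0,"wx":0,"wy":0,"wz":0},{"dx":0.4,"dy":0.3,"dz":0,"wx":0,"wy":0,"wz":0},{"dx":0.4,"dy":0.3,"dz":0,"wx":0,"wy":0,"wz":0},{"dx":0.4,"dy":0.3,"dz":0,"wx":0,"wy":0,"wz":0}]' >/dev/null
python3 -c "
from h import *
rep([0,-15.6,195.4])"
```

```text
t4.25 loc [ 1.000e-01 -3.240e+01  2.169e+02] F(loc) [-0.01 -0.8   1.69] w 0.005 turn [ 0. -0.  0.] ysign 1.0
  in goal axes cm dx,dy,dz [ 2.15  1.68 -0.01]
```

Contact, at about 2 N along the cover's normal. Follow the arc.

```bash
python3 -m creep '[{"dx":0.5,"dy":0.3,"dz":0,"wx":0,"wy":0,"wz":0},{"dx":0.5,"dy":0.3,"dz":0,"wx":0,"wy":0,"wz":0},{"dx":0.5,"dy":0.25,"dz":0,"wx":0,"wy":0,"wz":0},{"dx":0.5,"dy":0.25,"dz":0,"wx":0,"wy":0,"wz":0},{"dx":0.5,"dy":0.2,"dz":0,"wx":0,"wy":0,"wz":0},{"dx":0.5,"dy":0.2,"dz":0,"wx":0,"wy":0,"wz":0},{"dx":0.5,"dy":0.2,"dz":0,"wx":0,"wy":0,"wz":0},{"dx":0.5,"dy":0.2,"dz":0,"wx":0,"wy":0,"wz":0}]' >/dev/null
python3 -c "
from h import *
rep([0,-5,166])"
```

```text
t5.05 loc [  0.  -13.6 176.8] F(loc) [-0.17 -0.05  1.92] w -0.0 turn [-0.01 -0.01  0.  ] ysign 1.0
  in goal axes cm dx,dy,dz [ 1.08  0.86 -0.  ]
```

```bash
python3 -m creep '[{"dx":0.5,"dy":0.2,"dz":0,"wx":0,"wy":0,"wz":0},{"dx":0.5,"dy":0.2,"dz":0,"wx":0,"wy":0,"wz":0},{"dx":0.5,"dy":0.2,"dz":0,"wx":0,"wy":0,"wz":0},{"dx":0.5,"dy":0.2,"dz":0,"wx":0,"wy":0,"wz":0},{"dx":0.5,"dy":0.2,"dz":0,"wx":0,"wy":0,"wz":0},{"dx":0.5,"dy":0.1,"dz":0,"wx":0,"wy":0,"wz":0},{"dx":0.5,"dy":0.1,"dz":0,"wx":0,"wy":0,"wz":0},{"dx":0.4,"dy":0.1,"dz":0,"wx":0,"wy":0,"wz":0}]' >/dev/null
python3 -c "
from h import *
rep([0,3,125])"
```

```text
t5.85 loc [ -0.   -0.7 137.7] F(loc) [-0.91 -0.59  1.44] w -0.002 turn [-0.01 -0.02 -0.  ] ysign 1.0
  in goal axes cm dx,dy,dz [1.27 0.37 0.  ]
```

```bash
python3 -m creep '[{"dx":0.3,"dy":0.1,"dz":0,"wx":0,"wy":0,"wz":0},{"dx":0.3,"dy":0.1,"dz":0,"wx":0,"wy":0,"wz":0},{"dx":0.2,"dy":0.1,"dz":0,"wx":0,"wy":0,"wz":0},{"dx":0.2,"dy":0.1,"dz":0,"wx":0,"wy":0,"wz":0},{"dx":0.2,"dy":0,"dz":0,"wx":0,"wy":0,"wz":0},{"dx":0.1,"dy":0,"dz":0,"wx":0,"wy":0,"wz":0},{"dx":0.1,"dy":0,"dz":0,"wx":0,"wy":0,"wz":0},{"dx":0.1,"dy":0,"dz":0,"wx":0,"wy":0,"wz":0}]' >/dev/null
python3 -c "
from h import *
rep()"
python3 -m creep '[{"dx":0.1,"dy":0,"dz":0,"wx":0,"wy":0,"wz":0},{"dx":0.1,"dy":0,"dz":0,"wx":0,"wy":0,"wz":0},{"dx":0.1,"dy":0,"dz":0,"wx":0,"wy":0,"wz":0},{"dx":0.1,"dy":0,"dz":0,"wx":0,"wy":0,"wz":0},{"dx":0.1,"dy":0,"dz":0,"wx":0,"wy":0,"wz":0},{"dx":0,"dy":0,"dz":0,"wx":0,"wy":0,"wz":0},{"dx":0,"dy":0,"dz":0,"wx":0,"wy":0,"wz":0},{"dx":0,"dy":0,"dz":0,"wx":0,"wy":0,"wz":0}]' >/dev/null
python3 -c "
from h import *
rep()"
```

```text
t6.65 loc [1.000e-01 3.300e+00 1.233e+02] F(loc) [0.34 0.28 0.92] w 0.002 turn [-0.01  0.01 -0.  ] ysign 1.0
t7.45 loc [1.000e-01 3.400e+00 1.183e+02] F(loc) [-1.22  1.    2.71] w 0.0 turn [ 0.    0.   -0.01] ysign 1.0
```

```bash
python3 -m creep '[{"dx":0.1,"dy":0,"dz":0,"wx":0,"wy":0,"wz":0},{"dx":0,"dy":0,"dz":0,"wx":0,"wy":0,"wz":0},{"dx":0.1,"dy":0,"dz":0,"wx":0,"wy":0,"wz":0},{"dx":0,"dy":0,"dz":0,"wx":0,"wy":0,"wz":0},{"dx":0.1,"dy":0,"dz":0,"wx":0,"wy":0,"wz":0},{"dx":0,"dy":0,"dz":0,"wx":0,"wy":0,"wz":0},{"dx":0,"dy":0,"dz":0,"wx":0,"wy":0,"wz":0},{"dx":0,"dy":0,"dz":0,"wx":0,"wy":0,"wz":0}]' >/dev/null
python3 -c "
from h import *
rep()"
python3 -m creep '[{"dx":0.1,"dy":0,"dz":0,"wx":0,"wy":0,"wz":0},{"dx":0,"dy":0,"dz":0,"wx":0,"wy":0,"wz":0},{"dx":0,"dy":0,"dz":0,"wx":0,"wy":0,"wz":0},{"dx":0,"dy":0,"dz":0,"wx":0,"wy":0,"wz":0},{"dx":0,"dy":0,"dz":0,"wx":0,"wy":0,"wz":0},{"dx":0,"dy":0,"dz":0,"wx":0,"wy":0,"wz":0},{"dx":0,"dy":0,"dz":0,"wx":0,"wy":0,"wz":0},{"dx":0,"dy":0,"dz":0,"wx":0,"wy":0,"wz":0}]' >/dev/null
python3 -c "
from h import *
rep()"
```

```text
t8.25 loc [1.000e-01 3.500e+00 1.155e+02] F(loc) [-1.57  3.28  4.66] w 0.006 turn [ 0.01  0.01 -0.01] ysign 1.0
t9.05 loc [  0.2   3.5 115.2] F(loc) [-3.92  3.63 10.05] w -0.003 turn [ 0.01  0.03 -0.02] ysign 1.0
```

```bash
python3 -m creep '[{"dx":0.08,"dy":0,"dz":0,"wx":0,"wy":0,"wz":0},{"dx":0,"dy":0,"dz":0,"wx":0,"wy":0,"wz":0},{"dx":0,"dy":0,"dz":0,"wx":0,"wy":0,"wz":0},{"dx":0,"dy":0,"dz":0,"wx":0,"wy":0,"wz":0},{"dx":0,"dy":0,"dz":0,"wx":0,"wy":0,"wz":0},{"dx":0,"dy":0,"dz":0,"wx":0,"wy":0,"wz":0},{"dx":0,"dy":0,"dz":0,"wx":0,"wy":0,"wz":0},{"dx":0,"dy":0,"dz":0,"wx":0,"wy":0,"wz":0}]' >/dev/null
python3 -c "
from h import *
rep()"
```

```text
t9.85 loc [  0.2   3.5 115.1] F(loc) [-6.77  4.71 14.18] w -0.002 turn [ 0.01  0.05 -0.03] ysign 1.0
```

```bash
python3 -m creep '[{"dx":-0.3,"dy":0,"dz":0,"wx":0,"wy":0,"wz":0},{"dx":-1,"dy":0,"dz":0,"wx":0,"wy":0,"wz":0},{"dx":-3,"dy":0,"dz":0,"wx":0,"wy":0,"wz":0},{"dx":-4,"dy":0,"dz":0,"wx":0,"wy":0,"wz":0},{"dx":-4,"dy":0,"dz":0,"wx":0,"wy":0,"wz":0},{"dx":0,"dy":4,"dz":-3,"wx":0,"wy":0,"wz":0},{"dx":0,"dy":4,"dz":-3,"wx":0,"wy":0,"wz":0},{"dx":0,"dy":4,"dz":-3,"wx":0,"wy":0,"wz":0}]' 4.5 20 >/dev/null
python3 -c "
from h import *
rep([-107,136,240])
p,d=grab('side');P=points('side',d);q=(P-O)@L*1000
cv2.imwrite('pics/side2.png',cv2.resize(p[140:270,150:300,::-1],None,fx=4,fy=4,interpolation=cv2.INTER_CUBIC))
m=(abs(q[...,0]-40)<60)&(q[...,1]>-150)&(q[...,1]<20)&(q[...,2]>90)&(q[...,2]<140)
print('cover z',np.percentile(q[m][:,2],[5,50,95]),m.sum())
m=(abs(q[...,0]+107)<20)&(q[...,1]>115)&(q[...,1]<150)&(q[...,2]>168)&(q[...,2]<192)
print('ball',m.sum(),np.median(q[m],0))
"
```

```text
t10.65 loc [-90.9 123.7 236.7] F(loc) [0.08 0.91 0.27] w 0.525 turn [-0.08  0.03  0.04] ysign 1.0
  in goal axes cm dx,dy,dz [-0.33  1.23 -1.61]
cover z [112.34500387 116.86037445 120.95217641] 776
ball 25 [-104.28363094  138.26218677  184.2608171 ]
```

View pics/side2.png

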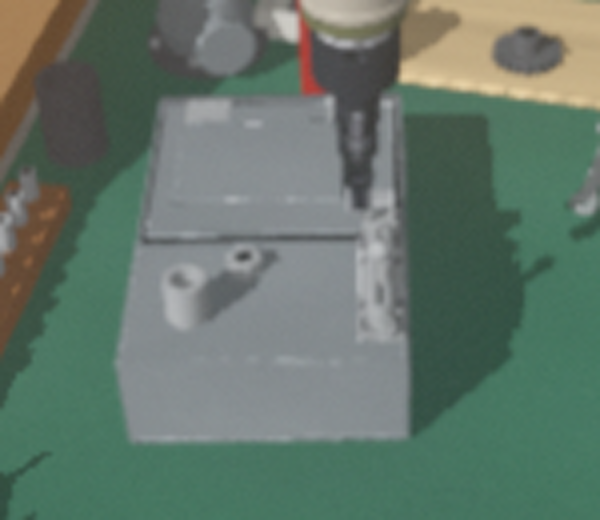

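The side view shows the cover flat and flush (measured z ≈ 116) with its far edge at crop row ~235. Bolt handle is upright at ~(380,215). Ball y ≈ 134. Straddle it now.

```bash
python3 -m creep '[{"dx":0,"dy":0.6,"dz":-0.85,"wx":0,"wy":0,"wz":0},{"dx":0,"dy":0.45,"dz":-0.8,"wx":0,"wy":0,"wz":0},{"dx":0,"dy":0,"dz":0,"wx":0,"wy":0,"wz":0},{"dx":1,"dy":0,"dz":0,"wx":0,"wy":0,"wz":0},{"dx":1,"dy":0,"dz":0,"wx":0,"wy":0,"wz":0},{"dx":1,"dy":0,"dz":0,"wx":0,"wy":0,"wz":0},{"dx":0.5,"dy":0,"dz":0,"wx":0,"wy":0,"wz":0},{"dx":0,"dy":0,"dz":0,"wx":0,"wy":0,"wz":0}]' 4.5 20 >/dev/null
python3 -c "
from h import *
rep([-107,134,160])"
```

```text
t11.50 loc [-107.   133.6  200.1] F(loc) [-0.84 -0.65  0.19] w 0.527 turn [-0.03 -0.14  0.03] ysign 1.0
  in goal axes cm dx,dy,dz [ 4.01  0.04 -0.  ]
```

```bash
python3 -m creep '[{"dx":0.8,"dy":0,"dz":0,"wx":0,"wy":0,"wz":0},{"dx":0.8,"dy":0,"dz":0,"wx":0,"wy":0,"wz":0},{"dx":0.8,"dy":0,"dz":0,"wx":0,"wy":0,"wz":0},{"dx":0.6,"dy":0,"dz":0,"wx":0,"wy":0,"wz":0},{"dx":0.6,"dy":0,"dz":0,"wx":0,"wy":0,"wz":0},{"dx":0.4,"dy":0,"dz":0,"wx":0,"wy":0,"wz":0},{"dx":0,"dy":0,"dz":0,"wx":0,"wy":0,"wz":0},{"dx":0,"dy":0,"dz":0,"wx":0,"wy":0,"wz":0}]' >/dev/null
python3 -c "
from h import *
rep()"
python3 -m creep '[{"dx":0,"dy":0,"dz":0,"wx":0,"wy":0,"wz":0},{"dx":0,"dy":0,"dz":0,"wx":0,"wy":0,"wz":0},{"dx":0,"dy":0,"dz":0,"wx":0,"wy":0,"wz":0},{"dx":0,"dy":0,"dz":0,"wx":0,"wy":0,"wz":0},{"dx":0,"dy":0,"dz":0,"wx":0,"wy":0,"wz":0},{"dx":0,"dy":0,"dz":0,"wx":0,"wy":0,"wz":0},{"dx":0,"dy":0,"dz":0,"wx":0,"wy":0,"wz":0},{"dx":0,"dy":0,"dz":0,"wx":0,"wy":0,"wz":0}]' 0 20 >/dev/null
python3 -c "
from h import *
rep()"
```

```text
t12.30 loc [-106.3  133.8  161.6] F(loc) [ 0.09  0.28 -0.86] w 0.529 turn [-0.01  0.    0.  ] ysign 1.0
t13.10 loc [-106.2  133.8  161.8] F(loc) [0.   1.09 5.34] w 0.214 turn [-0.    0.03 -0.01] ysign 1.0
```

```bash
python3 -m creep '[{"dx":-0.05,"dy":-0.15,"dz":0,"wx":0,"wy":0,"wz":0},{"dx":0,"dy":-0.15,"dz":0,"wx":0,"wy":0,"wz":0},{"dx":0,"dy":-0.15,"dz":0,"wx":0,"wy":0,"wz":0},{"dx":0,"dy":-0.15,"dz":0,"wx":0,"wy":0,"wz":0},{"dx":0,"dy":-0.15,"dz":0,"wx":0,"wy":0,"wz":0},{"dx":0,"dy":-0.15,"dz":0,"wx":0,"wy":0,"wz":0},{"dx":0,"dy":-0.15,"dz":0,"wx":0,"wy":0,"wz":0},{"dx":0,"dy":-0.15,"dz":0,"wx":0,"wy":0,"wz":0}]' >/dev/null
python3 -c "
from h import *
rep()"
python3 -m creep '[{"dx":0,"dy":-0.1,"dz":0,"wx":0,"wy":0,"wz":0},{"dx":0,"dy":-0.1,"dz":0,"wx":0,"wy":0,"wz":0},{"dx":0,"dy":-0.1,"dz":0,"wx":0,"wy":0,"wz":0},{"dx":0,"dy":-0.1,"dz":0,"wx":0,"wy":0,"wz":0},{"dx":0,"dy":-0.1,"dz":0,"wx":0,"wy":0,"wz":0},{"dx":0,"dy":-0.1,"dz":0,"wx":0,"wy":0,"wz":0},{"dx":0,"dy":-0.1,"dz":0,"wx":0,"wy":0,"wz":0},{"dx":0,"dy":-0.1,"dz":0,"wx":0,"wy":0,"wz":0}]' >/dev/null
python3 -c "
from h import *
rep()"
```

```text
t13.90 loc [-106.5  121.6  161.9] F(loc) [1.64 4.76 1.38] w 0.216 turn [-0.01 -0.01  0.  ] ysign 1.0
t14.70 loc [-106.5  113.7  161.9] F(loc) [1.01 2.8  1.27] w 0.216 turn [-0.01 -0.01  0.  ] ysign 1.0
```

```bash
python3 -m creep '[{"dx":0,"dy":-0.12,"dz":0,"wx":0,"wy":0,"wz":0},{"dx":0,"dy":-0.12,"dz":0,"wx":0,"wy":0,"wz":0},{"dx":0,"dy":-0.12,"dz":0,"wx":0,"wy":0,"wz":0},{"dx":0,"dy":-0.12,"dz":0,"wx":0,"wy":0,"wz":0},{"dx":0,"dy":-0.12,"dz":0,"wx":0,"wy":0,"wz":0},{"dx":0,"dy":-0.12,"dz":0,"wx":0,"wy":0,"wz":0},{"dx":0,"dy":-0.12,"dz":0,"wx":0,"wy":0,"wz":0},{"dx":0,"dy":-0.12,"dz":0,"wx":0,"wy":0,"wz":0}]' >/dev/null
python3 -c "
from h import *
rep()"
python3 -m creep '[{"dx":0,"dy":-0.12,"dz":0,"wx":0,"wy":0,"wz":0},{"dx":0,"dy":-0.12,"dz":0,"wx":0,"wy":0,"wz":0},{"dx":0,"dy":-0.12,"dz":0,"wx":0,"wy":0,"wz":0},{"dx":0,"dy":-0.12,"dz":0,"wx":0,"wy":0,"wz":0},{"dx":0,"dy":-0.12,"dz":0,"wx":0,"wy":0,"wz":0},{"dx":0,"dy":-0.12,"dz":0,"wx":0,"wy":0,"wz":0},{"dx":0,"dy":-0.12,"dz":0,"wx":0,"wy":0,"wz":0},{"dx":0,"dy":-0.12,"dz":0,"wx":0,"wy":0,"wz":0}]' >/dev/null
python3 -c "
from h import *
rep()"
```

```text
t15.50 loc [-106.5  104.   161.9] F(loc) [ 0.99  3.59 -0.16] w 0.218 turn [-0.01 -0.01  0.  ] ysign 1.0
t16.30 loc [-106.4   94.5  162. ] F(loc) [ 1.13  5.33 -0.09] w 0.212 turn [-0.   -0.01  0.  ] ysign 1.0
```

```bash
python3 -m creep '[{"dx":0,"dy":-0.15,"dz":0,"wx":0,"wy":0,"wz":0},{"dx":0,"dy":-0.15,"dz":0,"wx":0,"wy":0,"wz":0},{"dx":0,"dy":-0.15,"dz":0,"wx":0,"wy":0,"wz":0},{"dx":0,"dy":-0.15,"dz":0,"wx":0,"wy":0,"wz":0},{"dx":0,"dy":-0.15,"dz":0,"wx":0,"wy":0,"wz":0},{"dx":0,"dy":-0.15,"dz":0,"wx":0,"wy":0,"wz":0},{"dx":0,"dy":-0.15,"dz":0,"wx":0,"wy":0,"wz":0},{"dx":0,"dy":-0.15,"dz":0,"wx":0,"wy":0,"wz":0}]' >/dev/null
python3 -c "
from h import *
rep()"
python3 -m creep '[{"dx":0,"dy":-0.05,"dz":0,"wx":0,"wy":0,"wz":0},{"dx":0,"dy":-0.05,"dz":0,"wx":0,"wy":0,"wz":0},{"dx":0,"dy":-0.05,"dz":0,"wx":0,"wy":0,"wz":0},{"dx":0,"dy":-0.05,"dz":0,"wx":0,"wy":0,"wz":0},{"dx":0,"dy":-0.05,"dz":0,"wx":0,"wy":0,"wz":0},{"dx":0,"dy":-0.05,"dz":0,"wx":0,"wy":0,"wz":0},{"dx":0,"dy":-0.05,"dz":0,"wx":0,"wy":0,"wz":0},{"dx":0,"dy":-0.05,"dz":0,"wx":0,"wy":0,"wz":0}]' >/dev/null
python3 -c "
from h import *
rep()"
```

```text
t17.10 loc [-106.5   82.4  161.9] F(loc) [0.95 4.25 0.18] w 0.215 turn [-0.01 -0.01  0.  ] ysign 1.0
t17.90 loc [-106.4   78.5  162. ] F(loc) [ 0.04  3.45 -0.84] w 0.212 turn [-0.01 -0.    0.  ] ysign 1.0
```

```bash
python3 -m creep '[{"dx":0,"dy":-0.06,"dz":0,"wx":0,"wy":0,"wz":0},{"dx":0,"dy":-0.06,"dz":0,"wx":0,"wy":0,"wz":0},{"dx":0,"dy":-0.06,"dz":0,"wx":0,"wy":0,"wz":0},{"dx":0,"dy":-0.06,"dz":0,"wx":0,"wy":0,"wz":0},{"dx":0,"dy":-0.06,"dz":0,"wx":0,"wy":0,"wz":0},{"dx":0,"dy":-0.06,"dz":0,"wx":0,"wy":0,"wz":0},{"dx":0,"dy":-0.06,"dz":0,"wx":0,"wy":0,"wz":0},{"dx":0,"dy":-0.06,"dz":0,"wx":0,"wy":0,"wz":0}]' >/dev/null
python3 -c "
from h import *
rep()"
```

```text
t18.70 loc [-106.4   73.7  162. ] F(loc) [0.47 4.01 0.25] w 0.212 turn [-0.01 -0.    0.  ] ysign 1.0
```

```bash
python3 -m creep '[{"dx":0,"dy":-0.06,"dz":0,"wx":0,"wy":0,"wz":0},{"dx":0,"dy":-0.06,"dz":0,"wx":0,"wy":0,"wz":0},{"dx":0,"dy":-0.06,"dz":0,"wx":0,"wy":0,"wz":0},{"dx":0,"dy":-0.06,"dz":0,"wx":0,"wy":0,"wz":0},{"dx":0,"dy":-0.06,"dz":0,"wx":0,"wy":0,"wz":0},{"dx":0,"dy":-0.06,"dz":0,"wx":0,"wy":0,"wz":0},{"dx":0,"dy":-0.06,"dz":0,"wx":0,"wy":0,"wz":0},{"dx":0,"dy":-0.06,"dz":0,"wx":0,"wy":0,"wz":0}]' >/dev/null
python3 -c "
from h import *
rep()"
```

```text
t19.50 loc [-106.4   70.8  162. ] F(loc) [ 0.29 11.04  1.66] w 0.211 turn [ 0.09 -0.03 -0.13] ysign 1.0
```

Hard stop felt at y ≈ 70.8, so the notch middle is at y ≈ 84.8. Back off.

```bash
python3 -m creep '[{"dx":0,"dy":0.2,"dz":0,"wx":0,"wy":0,"wz":0},{"dx":0,"dy":0.3,"dz":0,"wx":0,"wy":0,"wz":0},{"dx":0,"dy":0.3,"dz":0,"wx":0,"wy":0,"wz":0},{"dx":0,"dy":0.3,"dz":0,"wx":0,"wy":0,"wz":0},{"dx":0,"dy":0.25,"dz":0,"wx":0,"wy":0,"wz":0},{"dx":0,"dy":0.2,"dz":0,"wx":0,"wy":0,"wz":0},{"dx":0,"dy":0.1,"dz":0,"wx":0,"wy":0,"wz":0},{"dx":0,"dy":0,"dz":0,"wx":0,"wy":0,"wz":0}]' >/dev/null
python3 -c "
from h import *
rep()"
```

```text
t20.30 loc [-106.6   85.7  162. ] F(loc) [-0.05 -3.52 -0.02] w 0.216 turn [ 0.01 -0.03 -0.01] ysign 1.0
```

```bash
python3 -m creep '[{"dx":0,"dy":-0.1,"dz":0,"wx":0,"wy":0,"wz":0},{"dx":0,"dy":0,"dz":0,"wx":0,"wy":0,"wz":0},{"dx":0,"dy":0,"dz":-0.1,"wx":0,"wy":0,"wz":0},{"dx":0,"dy":0,"dz":-0.1,"wx":0,"wy":0,"wz":0},{"dx":0.02,"dy":0,"dz":-0.1,"wx":0,"wy":0,"wz":0},{"dx":0.02,"dy":0,"dz":-0.1,"wx":0,"wy":0,"wz":0},{"dx":0.02,"dy":0,"dz":-0.1,"wx":0,"wy":0,"wz":0},{"dx":0,"dy":0,"dz":0,"wx":0,"wy":0,"wz":0}]' >/dev/null
python3 -c "
from h import *
rep()"
```

```text
t21.10 loc [-111.2   84.6  161.7] F(loc) [0.83 3.88 0.86] w 0.213 turn [ 0.01  0.04 -0.01] ysign 1.0
```

Turned past 0.05 rad at ~1 N, so it's in the notch. Carry the ball round the arc.

```bash
python3 -m creep '[{"dx":0.03,"dy":0,"dz":-0.25,"wx":0,"wy":0,"wz":0},{"dx":0.04,"dy":0,"dz":-0.25,"wx":0,"wy":0,"wz":0},{"dx":0.06,"dy":0,"dz":-0.24,"wx":0,"wy":0,"wz":0},{"dx":0.07,"dy":0,"dz":-0.24,"wx":0,"wy":0,"wz":0},{"dx":0.08,"dy":0,"dz":-0.24,"wx":0,"wy":0,"wz":0},{"dx":0.09,"dy":0,"dz":-0.23,"wx":0,"wy":0,"wz":0},{"dx":0.1,"dy":0,"dz":-0.23,"wx":0,"wy":0,"wz":0},{"dx":0.12,"dy":0,"dz":-0.22,"wx":0,"wy":0,"wz":0}]' >/dev/null
python3 -c "
from h import *
rep()"
```

```text
t21.90 loc [-130.7   84.4  155.4] F(loc) [0.21 4.41 4.66] w 0.219 turn [-0.01 -0.01 -0.  ] ysign 1.0
```

```bash
python3 -m creep '[{"dx":0.13,"dy":0.05,"dz":-0.22,"wx":0,"wy":0,"wz":0},{"dx":0.14,"dy":0,"dz":-0.21,"wx":0,"wy":0,"wz":0},{"dx":0.15,"dy":0,"dz":-0.2,"wx":0,"wy":0,"wz":0},{"dx":0.16,"dy":0,"dz":-0.19,"wx":0,"wy":0,"wz":0},{"dx":0.17,"dy":0,"dz":-0.18,"wx":0,"wy":0,"wz":0},{"dx":0.18,"dy":0,"dz":-0.18,"wx":0,"wy":0,"wz":0},{"dx":0.18,"dy":0,"dz":-0.17,"wx":0,"wy":0,"wz":0},{"dx":0.19,"dy":0,"dz":-0.16,"wx":0,"wy":0,"wz":0}]' >/dev/null
python3 -c "
from h import *
rep()"
```

```text
t22.70 loc [-145.8   84.4  142.3] F(loc) [ 0.04 -1.72  3.07] w 0.215 turn [-0.04 -0.01  0.03] ysign 1.0
```

```bash
python3 -m creep '[{"dx":0.19,"dy":0,"dz":-0.15,"wx":0,"wy":0,"wz":0},{"dx":0.2,"dy":0,"dz":-0.14,"wx":0,"wy":0,"wz":0},{"dx":0.21,"dy":0,"dz":-0.13,"wx":0,"wy":0,"wz":0},{"dx":0.22,"dy":0,"dz":-0.12,"wx":0,"wy":0,"wz":0},{"dx":0.22,"dy":0,"dz":-0.11,"wx":0,"wy":0,"wz":0},{"dx":0.23,"dy":0,"dz":-0.1,"wx":0,"wy":0,"wz":0},{"dx":0.23,"dy":0,"dz":-0.08,"wx":0,"wy":0,"wz":0},{"dx":0.24,"dy":0,"dz":-0.07,"wx":0,"wy":0,"wz":0}]' >/dev/null
python3 -c "
from h import *
rep()"
```

```text
t23.50 loc [-154.8   84.9  124.8] F(loc) [-1.35 -3.89  2.1 ] w 0.213 turn [-0.01 -0.03  0.  ] ysign 1.0
```

```bash
python3 -m creep '[{"dx":0.24,"dy":-0.03,"dz":-0.06,"wx":0,"wy":0,"wz":0},{"dx":0.24,"dy":0,"dz":-0.05,"wx":0,"wy":0,"wz":0},{"dx":0.24,"dy":0,"dz":-0.04,"wx":0,"wy":0,"wz":0},{"dx":0.2,"dy":0,"dz":-0.02,"wx":0,"wy":0,"wz":0},{"dx":0.15,"dy":0,"dz":0,"wx":0,"wy":0,"wz":0},{"dx":0.1,"dy":0,"dz":0,"wx":0,"wy":0,"wz":0},{"dx":0.05,"dy":0,"dz":0,"wx":0,"wy":0,"wz":0},{"dx":0,"dy":0,"dz":0,"wx":0,"wy":0,"wz":0}]' >/dev/null
python3 -c "
from h import *
rep()"
```

```text
t24.30 loc [-156.4   84.9  112.7] F(loc) [-1.62 -2.3  -0.  ] w 0.211 turn [ 0.   -0.04 -0.01] ysign 1.0
```

```bash
python3 -m creep '[{"dx":0.05,"dy":0,"dz":0,"wx":0,"wy":0,"wz":0},{"dx":0.05,"dy":0,"dz":0,"wx":0,"wy":0,"wz":0},{"dx":0.05,"dy":0,"dz":0,"wx":0,"wy":0,"wz":0},{"dx":0,"dy":0,"dz":0,"wx":0,"wy":0,"wz":0},{"dx":0,"dy":0,"dz":0,"wx":0,"wy":0,"wz":0},{"dx":0,"dy":0,"dz":0,"wx":0,"wy":0,"wz":0},{"dx":0,"dy":0,"dz":0,"wx":0,"wy":0,"wz":0},{"dx":0,"dy":0,"dz":0,"wx":0,"wy":0,"wz":0}]' >/dev/null
python3 -c "
from h import *
rep()"
```

```text
t25.10 loc [-156.3   84.9  111.3] F(loc) [-3.51  0.98  0.57] w 0.217 turn [ 0.   -0.02 -0.01] ysign 1.0
```

```bash
python3 -m creep '[{"dx":0.05,"dy":0,"dz":-0.05,"wx":0,"wy":0,"wz":0},{"dx":0.05,"dy":0,"dz":0,"wx":0,"wy":0,"wz":0},{"dx":0.05,"dy":0,"dz":0,"wx":0,"wy":0,"wz":0},{"dx":0,"dy":0,"dz":0,"wx":0,"wy":0,"wz":0},{"dx":0,"dy":0,"dz":0,"wx":0,"wy":0,"wz":0},{"dx":0,"dy":0,"dz":0,"wx":0,"wy":0,"wz":0},{"dx":0,"dy":0,"dz":0,"wx":0,"wy":0,"wz":0},{"dx":0,"dy":0,"dz":0,"wx":0,"wy":0,"wz":0}]' >/dev/null
python3 -c "
from h import *
rep()"
```

```text
t25.90 loc [-156.4   84.8  110. ] F(loc) [1.63 2.94 0.79] w 0.213 turn [ 0.    0.04 -0.  ] ysign 1.0
```

```bash
python3 -m creep '[{"dx":0.05,"dy":0,"dz":0,"wx":0,"wy":0,"wz":0},{"dx":0.05,"dy":0,"dz":0,"wx":0,"wy":0,"wz":0},{"dx":0.05,"dy":0,"dz":0,"wx":0,"wy":0,"wz":0},{"dx":0,"dy":0,"dz":0,"wx":0,"wy":0,"wz":0},{"dx":0,"dy":0,"dz":0,"wx":0,"wy":0,"wz":0},{"dx":0,"dy":0,"dz":0,"wx":0,"wy":0,"wz":0},{"dx":0,"dy":0,"dz":0,"wx":0,"wy":0,"wz":0},{"dx":0,"dy":0,"dz":0,"wx":0,"wy":0,"wz":0}]' >/dev/null
python3 -c "
from h import *
rep()
p,d=grab('side');P=points('side',d);q=(P-O)@L*1000
cv2.imwrite('pics/side3.png',cv2.resize(p[150:260,180:290,::-1],None,fx=5,fy=5,interpolation=cv2.INTER_CUBIC))
"
```

```text
t26.70 loc [-156.5   84.8  108.4] F(loc) [3.77 3.82 0.29] w 0.215 turn [ 0.01  0.02 -0.  ] ysign 1.0
```

View pics/side3.png

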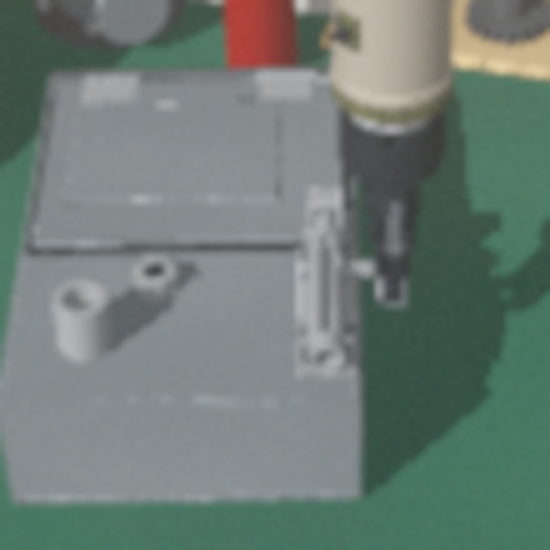

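The handle is down in front of the tube (handle stub ~(365,268), ball in the fingers ~(390,285)), nose in keeper. No floor felt yet, so go on gently.

```bash
python3 -m creep '[{"dx":0.05,"dy":0,"dz":0.05,"wx":0,"wy":0,"wz":0},{"dx":0.05,"dy":0,"dz":0,"wx":0,"wy":0,"wz":0},{"dx":0.05,"dy":0,"dz":0,"wx":0,"wy":0,"wz":0},{"dx":0,"dy":0,"dz":0,"wx":0,"wy":0,"wz":0},{"dx":0,"dy":0,"dz":0,"wx":0,"wy":0,"wz":0},{"dx":0,"dy":0,"dz":0,"wx":0,"wy":0,"wz":0},{"dx":0,"dy":0,"dz":0,"wx":0,"wy":0,"wz":0},{"dx":0,"dy":0,"dz":0,"wx":0,"wy":0,"wz":0}]' >/dev/null
python3 -c "
from h import *
rep()"
```

```text
t27.55 loc [-156.5   84.7  106.7] F(loc) [-0.69  4.84  0.13] w 0.216 turn [-0.01 -0.04  0.  ] ysign 1.0
```

```bash
python3 -c "
from h import *
rep()
p,d=grab('side');P=points('side',d);q=(P-O)@L*1000
m=(q[...,0]>-152)&(q[...,0]<-122)&(abs(q[...,1]-85)<25)&(q[...,2]>105)&(q[...,2]<200)
for v,u in np.argwhere(m): print(u,v,q[v,u].round(),p[v,u])
"
```

```text
t27.55 loc [-156.5   84.7  106.7] F(loc) [-0.69  4.84  0.13] w 0.216 turn [-0.01 -0.04  0.  ] ysign 1.0
253 187 [-138.   76.  200.] [69 76 75]
254 187 [-141.   73.  198.] [69 74 76]
253 191 [-137.   97.  199.] [72 80 76]
253 192 [-137.  101.  197.] [69 78 75]
253 193 [-137.  102.  193.] [66 78 73]
254 193 [-141.  103.  194.] [71 76 76]
253 194 [-137.  105.  191.] [68 82 76]
254 194 [-141.  104.  190.] [70 77 75]
253 195 [-137.  103.  185.] [65 82 75]
254 195 [-141.  102.  184.] [67 75 74]
255 195 [-144.  108.  189.] [65 69 68]
253 196 [-137.  105.  182.] [67 82 75]
254 196 [-140.  106.  182.] [67 74 74]
255 196 [-144.   99.  177.] [62 66 66]
256 196 [-148.  102.  179.] [67 70 71]
253 197 [-137.  100.  173.] [65 82 75]
254 197 [-141.  104.  176.] [68 76 76]
255 197 [-144.  106.  178.] [66 69 71]
256 197 [-148.  103.  175.] [68 71 73]
254 198 [-141.  104.  171.] [70 78 75]
254 201 [-141.  101.  154.] [74 89 82]
249 202 [-122.   83.  134.] [111 113 114]
250 202 [-126.   82.  133.] [128 132 134]
251 202 [-130.   88.  139.] [137 141 142]
252 202 [-133.   88.  138.] [136 141 141]
253 202 [
[... 748 characters left out ...]
56 206 [-148.  102.  131.] [109 112 116]
257 206 [-151.  105.  133.] [74 77 79]
250 207 [-126.   86.  112.] [108 111 112]
255 207 [-144.  100.  124.] [139 145 146]
256 207 [-148.  104.  128.] [127 130 134]
250 208 [-126.   95.  114.] [109 113 115]
255 208 [-144.   97.  116.] [139 143 146]
256 208 [-148.  108.  126.] [126 129 133]
257 208 [-151.  106.  124.] [83 86 89]
250 209 [-125.  104.  118.] [107 112 113]
255 209 [-144.  100.  114.] [121 128 128]
256 209 [-148.  107.  120.] [113 117 121]
257 209 [-152.  106.  119.] [79 83 87]
250 210 [-125.  106.  115.] [108 112 113]
255 210 [-144.  100.  109.] [ 92 103 100]
256 210 [-148.  100.  108.] [ 93 101 101]
257 210 [-152.  103.  111.] [75 83 83]
```

The bar reads level in the image (rows 202–204, z ≈ 131–133), so the pads seem to have slid down over the ball. Release, rise, then check by feeling the ball's top with closed fingers (expected z 140).

```bash
python3 -m creep '[{"dx":0,"dy":0,"dz":0,"wx":0,"wy":0,"wz":0},{"dx":0,"dy":0,"dz":0,"wx":0,"wy":0,"wz":0},{"dx":0,"dy":0,"dz":0,"wx":0,"wy":0,"wz":0},{"dx":0,"dy":0,"dz":0,"wx":0,"wy":0,"wz":0},{"dx":0,"dy":0,"dz":0,"wx":0,"wy":0,"wz":0},{"dx":0,"dy":0,"dz":0,"wx":0,"wy":0,"wz":0},{"dx":0,"dy":0,"dz":0,"wx":0,"wy":0,"wz":0},{"dx":0,"dy":0,"dz":0,"wx":0,"wy":0,"wz":0}]' 4.5 20 >/dev/null
python3 -c "
from h import *
rep()"
python3 -m creep '[{"dx":-0.5,"dy":0,"dz":0,"wx":0,"wy":0,"wz":0},{"dx":-0.5,"dy":0,"dz":0,"wx":0,"wy":0,"wz":0},{"dx":-1,"dy":0,"dz":0,"wx":0,"wy":0,"wz":0},{"dx":-1,"dy":0,"dz":0,"wx":0,"wy":0,"wz":0},{"dx":-1,"dy":0,"dz":0,"wx":0,"wy":0,"wz":0},{"dx":-1,"dy":0,"dz":0,"wx":0,"wy":0,"wz":0},{"dx":-0.5,"dy":0,"dz":0,"wx":0,"wy":0,"wz":0},{"dx":0,"dy":0,"dz":0,"wx":0,"wy":0,"wz":0}]' >/dev/null
python3 -m creep '[{"dx":0,"dy":0,"dz":0,"wx":0,"wy":0,"wz":0},{"dx":0,"dy":0,"dz":0,"wx":0,"wy":0,"wz":0},{"dx":0,"dy":0,"dz":0,"wx":0,"wy":0,"wz":0},{"dx":0,"dy":0,"dz":0,"wx":0,"wy":0,"wz":0},{"dx":0,"dy":0,"dz":0,"wx":0,"wy":0,"wz":0},{"dx":0,"dy":0,"dz":0,"wx":0,"wy":0,"wz":0},{"dx":0,"dy":0,"dz":0,"wx":0,"wy":0,"wz":0},{"dx":0,"dy":0,"dz":0,"wx":0,"wy":0,"wz":0}]' 0 20 >/dev/null
python3 -c "
from h import *
rep()
p,d=grab('side');P=points('side',d);q=(P-O)@L*1000
cv2.imwrite('pics/side4.png',cv2.resize(p[150:260,180:290,::-1],None,fx=5,fy=5,interpolation=cv2.INTER_CUBIC))
m=(q[...,0]>-180)&(q[...,0]<-127)&(abs(q[...,1]-85)<25)&(q[...,2]>115)&(q[...,2]<150)
print(m.sum(),np.median(q[m],0),np.percentile(q[m][:,2],[5,95]))
"
```

```text
t28.40 loc [-156.3   84.7  106.9] F(loc) [ 0.23 -0.07  0.52] w 0.52 turn [-0.   -0.01  0.  ] ysign 1.0
t30.00 loc [-156.2   84.7  161.9] F(loc) [-0.38  0.06  0.07] w 0.004 turn [-0.01 -0.01  0.  ] ysign 1.0
37 [-148.44441927   87.74221325  132.57623507] [126.87575078 138.19869395]
```

View pics/side4.png

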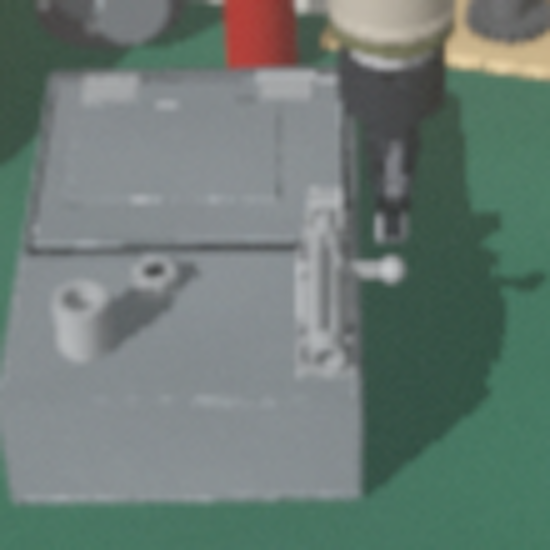

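The picture shows the handle level, ball at ~(393,268), free of the fingers. Feel down on its top.

```bash
python3 -m creep '[{"dx":0.4,"dy":0,"dz":0,"wx":0,"wy":0,"wz":0},{"dx":0.4,"dy":0,"dz":0,"wx":0,"wy":0,"wz":0},{"dx":0.4,"dy":0,"dz":0,"wx":0,"wy":0,"wz":0},{"dx":0.3,"dy":0,"dz":0,"wx":0,"wy":0,"wz":0},{"dx":0.2,"dy":0,"dz":0,"wx":0,"wy":0,"wz":0},{"dx":0.1,"dy":0,"dz":0,"wx":0,"wy":0,"wz":0},{"dx":0.1,"dy":0,"dz":0,"wx":0,"wy":0,"wz":0},{"dx":0,"dy":0,"dz":0,"wx":0,"wy":0,"wz":0}]' >/dev/null
python3 -c "
from h import *
rep()"
python3 -m creep '[{"dx":0.1,"dy":0,"dz":0,"wx":0,"wy":0,"wz":0},{"dx":0.05,"dy":0,"dz":0,"wx":0,"wy":0,"wz":0},{"dx":0.05,"dy":0,"dz":0,"wx":0,"wy":0,"wz":0},{"dx":0.05,"dy":0,"dz":0,"wx":0,"wy":0,"wz":0},{"dx":0.05,"dy":0,"dz":0,"wx":0,"wy":0,"wz":0},{"dx":0,"dy":0,"dz":0,"wx":0,"wy":0,"wz":0},{"dx":0,"dy":0,"dz":0,"wx":0,"wy":0,"wz":0},{"dx":0,"dy":0,"dz":0,"wx":0,"wy":0,"wz":0}]' >/dev/null
python3 -c "
from h import *
rep()"
```

```text
t30.85 loc [-156.2   84.7  142.9] F(loc) [ 0.27  0.05 -0.29] w -0.001 turn [-0.01 -0.    0.  ] ysign 1.0
t31.65 loc [-156.2   84.7  139.9] F(loc) [-0.16 -0.3  -0.42] w -0.001 turn [-0.01 -0.    0.  ] ysign 1.0
```

```bash
python3 -m creep '[{"dx":0.05,"dy":0,"dz":0,"wx":0,"wy":0,"wz":0},{"dx":0.05,"dy":0,"dz":0,"wx":0,"wy":0,"wz":0},{"dx":0.05,"dy":0,"dz":0,"wx":0,"wy":0,"wz":0},{"dx":0,"dy":0,"dz":0,"wx":0,"wy":0,"wz":0},{"dx":0,"dy":0,"dz":0,"wx":0,"wy":0,"wz":0},{"dx":0,"dy":0,"dz":0,"wx":0,"wy":0,"wz":0},{"dx":0,"dy":0,"dz":0,"wx":0,"wy":0,"wz":0},{"dx":0,"dy":0,"dz":0,"wx":0,"wy":0,"wz":0}]' >/dev/null
python3 -c "
from h import *
rep()"
```

```text
t32.45 loc [-156.2   84.7  138.4] F(loc) [0.75 0.09 0.27] w -0.003 turn [-0. -0.  0.] ysign 1.0
```

```bash
python3 -m creep '[{"dx":0.05,"dy":0,"dz":0,"wx":0,"wy":0,"wz":0},{"dx":0.05,"dy":0,"dz":0,"wx":0,"wy":0,"wz":0},{"dx":0.05,"dy":0,"dz":0,"wx":0,"wy":0,"wz":0},{"dx":0.05,"dy":0,"dz":0,"wx":0,"wy":0,"wz":0},{"dx":0,"dy":0,"dz":0,"wx":0,"wy":0,"wz":0},{"dx":0,"dy":0,"dz":0,"wx":0,"wy":0,"wz":0},{"dx":0,"dy":0,"dz":0,"wx":0,"wy":0,"wz":0},{"dx":0,"dy":0,"dz":0,"wx":0,"wy":0,"wz":0}]' >/dev/null
python3 -c "
from h import *
rep()"
```

```text
t33.25 loc [-156.2   84.6  136.4] F(loc) [-2.47 -0.14  2.54] w 0.001 turn [-0.01 -0.    0.  ] ysign 1.0
```

```bash
python3 -m creep '[{"dx":0.05,"dy":0,"dz":0,"wx":0,"wy":0,"wz":0},{"dx":0.05,"dy":0,"dz":0,"wx":0,"wy":0,"wz":0},{"dx":0,"dy":0,"dz":0,"wx":0,"wy":0,"wz":0},{"dx":0,"dy":0,"dz":0,"wx":0,"wy":0,"wz":0},{"dx":0,"dy":0,"dz":0,"wx":0,"wy":0,"wz":0},{"dx":0,"dy":0,"dz":0,"wx":0,"wy":0,"wz":0},{"dx":0,"dy":0,"dz":0,"wx":0,"wy":0,"wz":0},{"dx":0,"dy":0,"dz":0,"wx":0,"wy":0,"wz":0}]' >/dev/null
python3 -c "
from h import *
rep()"
```

```text
t34.05 loc [-156.3   84.6  135.4] F(loc) [-3.31 -0.07  5.21] w -0.001 turn [-0.01 -0.01 -0.  ] ysign 1.0
```

Firm resistance (5 N) with the ball's top at about 136, so the handle is seated. Don't press further. Retreat and take a last look.

```bash
python3 -m creep '[{"dx":-0.5,"dy":0,"dz":0,"wx":0,"wy":0,"wz":0},{"dx":-1,"dy":0,"dz":0,"wx":0,"wy":0,"wz":0},{"dx":-3,"dy":0,"dz":0,"wx":0,"wy":0,"wz":0},{"dx":-4,"dy":0,"dz":0,"wx":0,"wy":0,"wz":0},{"dx":-4,"dy":0,"dz":0,"wx":0,"wy":0,"wz":0},{"dx":-2,"dy":3,"dz":0,"wx":0,"wy":0,"wz":0},{"dx":0,"dy":4,"dz":0,"wx":0,"wy":0,"wz":0},{"dx":0,"dy":4.5,"dz":0,"wx":0,"wy":0,"wz":0}]' >/dev/null
python3 -m creep '[{"dx":0,"dy":4.5,"dz":0,"wx":0,"wy":0,"wz":0},{"dx":0,"dy":4.5,"dz":0,"wx":0,"wy":0,"wz":0},{"dx":0,"dy":4.5,"dz":0,"wx":0,"wy":0,"wz":0},{"dx":0,"dy":4.5,"dz":0,"wx":0,"wy":0,"wz":0},{"dx":0,"dy":4.5,"dz":0,"wx":0,"wy":0,"wz":0},{"dx":0,"dy":4.5,"dz":0,"wx":0,"wy":0,"wz":0},{"dx":0,"dy":4.5,"dz":0,"wx":0,"wy":0,"wz":0},{"dx":0,"dy":0,"dz":0,"wx":0,"wy":0,"wz":0}]' >/dev/null
python3 -c "
from h import *
rep()
o=[]
for n in('side','top'):
    p,d=grab(n);P=points(n,d);q=(P-O)@L*1000
    o.append(cv2.resize(p[150:260,180:290,::-1] if n=='side' else p[100:210,190:300,::-1],(400,400),interpolation=cv2.INTER_CUBIC))
    for a,b in((-180,-146),(-145,-125)):
        m=(q[...,0]>a)&(q[...,0]<b)&(abs(q[...,1]-85)<16)&(q[...,2]>115)&(q[...,2]<150)
        print(n,a,m.sum(),np.median(q[m],0),np.percentile(q[m][:,2],[10,90]))
    m=(abs(q[...,0])<90)&(q[...,1]>5)&(q[...,1]<25)&(q[...,2]<140);print('cover edge z',np.median(q[m][:,2]))
    m=(abs(q[...,0])<90)&(q[...,1]>40)&(q[...,1]<60)&(q[...,2]<140);print('deck z',np.median(q[m][:,2]))
cv2.imwrite('pics/end.png',np.hstack(o))"
```

```text
t35.65 loc [-159.2  522.3  279.6] F(loc) [-1.12  0.83 -1.07] w -0.003 turn [ 0.56 -0.12 -0.12] ysign 1.0
  return _methods._mean(a, axis=axis, dtype=dtype,
  ret = um.true_divide(
Traceback (most recent call last):
IndexError: index -1 is out of bounds for axis 0 with size 0
```

```bash
cat > e.py <<'E'
from h import *
rep()
o=[]
for n in('side','top'):
    p,d=grab(n);P=points(n,d);q=(P-O)@L*1000
    o.append(cv2.resize(p[150:260,180:290,::-1] if n=='side' else p[100:210,190:300,::-1],(400,400),interpolation=cv2.INTER_CUBIC))
    for a,b,c,e in((-180,-146,69,101),(-145,-125,69,101),(-90,90,5,25),(-90,90,40,60),(-90,90,-150,-100)):
        m=(q[...,0]>a)&(q[...,0]<b)&(q[...,1]>c)&(q[...,1]<e)&(q[...,2]>100)&(q[...,2]<145)
        if m.any(): print(n,a,c,m.sum(),np.median(q[m],0).round(1))
cv2.imwrite('pics/end.png',np.hstack(o))
E
python3 -m creep '[{"dx":0,"dy":4,"dz":-2,"wx":0,"wy":0,"wz":0},{"dx":0,"dy":4,"dz":-2,"wx":0,"wy":0,"wz":0},{"dx":0,"dy":4,"dz":-2,"wx":0,"wy":0,"wz":0},{"dx":0,"dy":4,"dz":-2,"wx":0,"wy":0,"wz":0},{"dx":0,"dy":4,"dz":-2,"wx":0,"wy":0,"wz":0},{"dx":0,"dy":0,"dz":0,"wx":0,"wy":0,"wz":0},{"dx":0,"dy":0,"dz":0,"wx":0,"wy":0,"wz":0},{"dx":0,"dy":0,"dz":0,"wx":0,"wy":0,"wz":0}]' >/dev/null
python3 e.py
```

```text
t36.50 loc [-254.4  713.2  281. ] F(loc) [ 0.33 -0.26 -0.46] w 0.001 turn [-0.16  0.08  0.02] ysign 1.0
side -180 69 20 [-155.6   89.8  132.4]
side -145 69 22 [-133.3   86.5  130.8]
side -90 5 170 [ -1.8  16.2 114.6]
side -90 40 142 [ -7.   49.2 109.7]
side -90 -150 298 [   0.9 -123.7  116.8]
top -180 69 33 [-157.7   85.   134.9]
top -145 69 31 [-130.1   85.2  120.7]
top -90 5 324 [1.000e-01 1.500e+01 1.156e+02]
top -90 40 322 [  0.6  50.  110.8]
top -90 -150 816 [  -1.4 -124.9  117.3]
```

View pics/end.png

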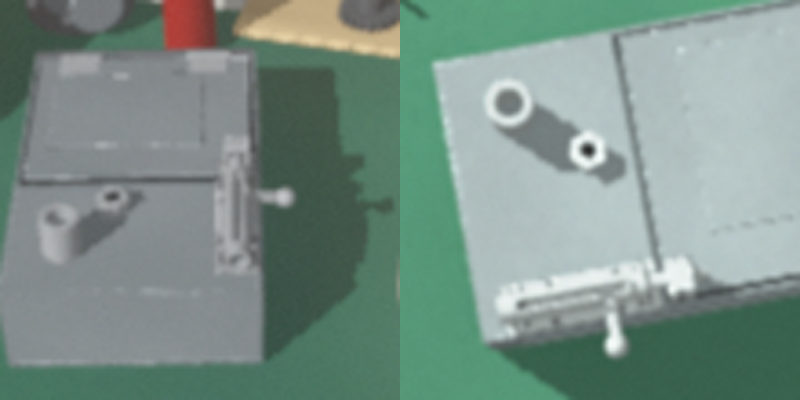

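The side view shows the cover flush, the handle level and the ball at about (283,197). The top view shows the bolt through the keeper at (680,275), the handle out through the notch at (615,345), and the bush and nut where they were.

```bash
python3 -c "
from plant import arm
print(arm.finish_job())"
```

```text
the job is handed in; nothing more can be done
None
```

The locker is shut and bolted, and I handed the job in at about 36.6 s with the arm well clear.

- **Cover:** I lowered it along its arc and pressed it to its hard stop with about 14 N. In the last check its free edge read z 115–116, where 115 is shut.
- **Bolt:** It slid through the keeper at about 4–5 N. I felt the slot's end at 11 N, at ball y about 71, and backed off 14 mm to the notch.
- **Handle:** It turned into the notch at about 1 N, was carried down, and I let go. The last images show it out through the notch at ball y about 85, with the bolt in the keeper.
- **Other things:** The bush and nut were still in place. I did not re-measure the gear, conrod, wrench, screwdriver or oil can, but the arm went nowhere near touching them.

**One disagreement:** I felt the ball's top at z about 136–137, not the expected 140, and the last images put its centre at about 127–128, not 130. No clear floor was felt while the ball was gripped. Afterwards I pressed down on it with closed fingers. Resistance rose to about 5 N, but the fingers still gave about 1 mm, so I stopped. The handle appears fully down, perhaps 2–3 mm below the nominal level.

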